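# Set the swivel vise to its angle mark and clamp it

## Robot

A 7-joint arm with a two-finger parallel gripper is mounted at the origin on a cart in front of the work surface, level with it; the furniture and walls round the work are solid. World frame = base frame: x ahead of the robot, y to its left, z up, the work surface at z = 0. Lengths are in m, angles in rad, forces in N, time in s.
With the tool pointing down it reaches from about 0.425 to 0.875 m from the base axis. Payload 4.7 kg.
Tool frame: the origin (TCP) lies between the finger pads; the fingertips stand 14 mm ahead of it and the grasp point (between the pads) lies 5 mm behind it; z points along the fingers, y is the line along which they close (so a half turn about z gives the same grasp; the last joint's range is limited). The gripper opens to 87 mm and grips with 3 to 60 N. Pads are 19 mm wide; open, the fingers measure 117 mm over their backs; the gripper's body (75 mm by 190 mm) begins 51 mm behind the grasp point.
Start: joints at [-1.183, 0.321, -0.07, 1.45, 0.023, 1.371, -0.057], TCP at [0.237, 0.605, 0.237] pointing down, gripper open.
Joint ranges: [-2.86, 2.86], [-0.3, 2.09], [-1.38, 1.24], [0.06, 2.45], [-1.56, 4.7], [0.09, 2.05], [-2.69, 2.69]. Speed limits (rad/s): [2.57, 2.57, 3.14, 3.14, 3.14, 3.14, 3.14].

## Interface

Orientations are given as a rotation vector (axis times angle).
In Python, from bench import ctrl gives the robot as it stands.
- The arm moves only by the shell command python3 -m inch 'ROWS' [OPENING] [FORCE]. ROWS is JSON, a list of rows, each a list of 6 numbers: the shift along the world's x, y, z in mm, then the turn, a rotation vector about the world's x, y, z in degrees. In form: [[tx, ty, tz, rx, ry, rz], ...]. A call has 1 to 20 rows; each row is the pose to reach, as a shift and turn from the pose commanded when the call began; what a row does not reach only later rows make up. A row lasts 1/8 s, in which the tool goes at most 62.5 mm and 10.7 degrees, less where a joint would pass 70% of its speed; a pose out of reach is approached as far as the arm can. A call with a gripper value outside its range is refused whole. OPENING is the finger opening in mm, from 0 to 87, set as the call begins (- or left out, the last holds). The fingers move at their own pace and stop on an object; FORCE is the grip in N (left out, the last holds). Time passes only in rows, so rows that repeat a pose let the fingers close. It gives the time, the measured TCP pose, the force, the opening and the grip force at its end, in the units of the state.
- ctrl.get_state(): the state, without advancing time (a new reading comes with each control period).
- ctrl.get_image(name): name is "side" or "top"; returns (picture, depth): 420x560x3 uint8, red, green, blue; 420x560 float32, m along the optical axis (not along the pixel's ray), 0 where there is no reading.
- ctrl.camera_params(name): a dict with "mtx" (3x3 intrinsics, pixels), "dist_coeffs" ([k1, k2, p1, p2, k3] as OpenCV has them; the pictures are not rectified), "T" (4x4, takes a point from camera to world coordinates). Camera axes: x right, y down, z forward; pixel columns grow to the right and rows downward; lengths in m; the calibration is good to about 2 mm. A picture is of the moment at which its call begins. camera_params takes no time and is no camera call.
- ctrl.close_job(): hands the job in; it is judged then, once.
The state is a dict: "time": time; "joint_positions": joint angles; "qd": joint speeds; "joint_torque": joint torques, N m; "position": TCP position; "tool_rot": TCP orientation; "ft_force": force on the tool from outside, world axes, zero at the start; "torque": the same for the moment, N m; "grip_width": opening from 0.0 (shut) to 1.0 (fully open); "grip_force": force on a finger pad.
Only numpy, scipy, OpenCV 4.12 (cv2) and the standard library are available. Lean on these libraries where they do the work, as an engineer would, in place of code of your own. Each camera call takes 0.05 s, during which the arm holds its last target. There are 200 camera calls.

## Task

The small swivel vise must be set to a new angle for filing the shears. Swing its clamp lever all the way back to the open end, swing the vise head until its pointer lines up exactly with the raised set mark on the scale (never force the head round while it is clamped), then swing the lever shut again by feel until it is firm, when the upright handle takes about 14 N of push and not more than 15 N, so that the head is held on the mark without overtightening. Let go, and leave the set mark and the things lying around where they are.

Things in the scene. Friction and masses are not known exactly. Their poses are not given: they have to be found in the camera images.
- clamp_lever (a joint): lever angle (rad): 0 at the open stop, growing clockwise from above as it tightens, stop at 2.1. At the start about 0.96, tight by an unknown amount. Where the clamp begins to bite is worn and unknown, 0.4 to 1.1; from there the push at the handle grows by 1.5 to 2 N per 0.1 rad: 14 N is right, under 12 N the head is not held, over 16 N is overtight. It stays where left
- lever_axis (a point): point on the clamp lever's vertical axis, 66 mm above the table, on top of the bracket at the end of the base away from the scale. The lever is a dark flat bar, top 82 mm above the table, from here to its upright black handle; it turns level
- lever_grip (a point): middle of the upright black lever handle: a round post 16 mm thick, 42 mm tall, top at 124 mm, this point 111 mm above the table and 75 mm from the lever axis. Push it from the side or cage it between the fingers; a tight grip adds side loads of its own. A brake washer makes it drag: loose, it presses on the finger with 6 to 9 N either way, also just after a stop
- vise_head: swinging vise head, grey iron on a dark round flange 142 mm across; origin on the swivel axis at table height, x towards its tail and pointer. Turns 1 rad each way from the middle of the scale; loose, a drag of 0.8 N m keeps it where it is left. The jaws (56 mm wide, top at 108 mm) stand between 16 mm behind and 40 mm ahead of the axis
- swivel_axis (a point): point on the head's vertical swivel axis, 20 mm above the table
- tail_grip (a point): point inside the head's tail, 80 mm from the swivel axis, 75 mm above the table; the tail is a bar 36 mm wide with upright sides, from the jaws to 105 mm from the axis, top at 87 mm, underside at 55 mm; grip it across its width from above, or push its sides
- pointer_tip (a point): tip of the head's thin steel pointer, under the tail's end, 118 mm from the swivel axis, 21 mm above the table
- mark_tip (a point): where the pointer tip belongs: 118 mm from the swivel axis on the line of the set mark, 21 mm high. The mark is a raised steel blade on the rim of the scale, 3 mm wide, 122 to 142 mm from the axis, top at 28 mm; the pointer passes inside it. It lies 0.4 to 1.45 rad anticlockwise (from above) of the head's start
- clamp_shoe: steel pressure disc, 32 mm across, under the bracket on the lever's axis; the lever's cam drives it down 7 mm per rad onto the flange of the head. It presses with about 60 N when the push at the handle is 14 N, and by some 8 N more or less for each newton. Origin at the centre of its underside
- beeswax: bystander: block of thread wax, 26x42x14 mm, origin under its centre
- elastic_roll: bystander: flat roll of white elastic, 76x64x20 mm, origin under its centre
- oil_bottle: bystander: upright oil bottle with a long spout, 45 mm across, 162 mm tall, beside the vise on the side away from the robot, origin under its centre
- tailor_shears: bystander: large shears lying flat beyond the scale, 94x246x12 mm, origin under the centre

How it is judged:
By the outcome, as a careful person would: the job done as asked, in the order asked, and still so for the second after the job is handed in, with the robot touching nothing.
It also fails if it takes over 72 s, if anything falls off the work surface, if the arm or the gripper's body presses on something with over 40 N, if the wrist force passes 120 N, or if a joint passes its speed limit or range.

## Working session

There is one attempt and no reset: what is moved stays moved. The work goes in short steps, Python scripts to look and compute and a shell command to move; the robot and the scene stay as the last step left them, time stands still between calls to the robot, and variables do not carry over. Pictures are saved under pics/ and viewed, at most 10 in all, crops included, and the job is handed in when it is done.

```bash
ls; mkdir -p pics; cat > h.py <<'E'
from bench import ctrl
import numpy as np, cv2
def px2w(name,u,v,z):
    "pixel -> world at height z"
    p=ctrl.camera_params(name);K=np.array(p["mtx"]);T=np.array(p["T"])
    n=cv2.undistortPoints(np.array([[[u,v]]],float),K,np.array(p["dist_coeffs"]))[0,0]
    d=T[:3,:3]@np.array([n[0],n[1],1]);o=T[:3,3]
    return o+d*(z-o[2])/d[2]
def w2px(name,P):
    p=ctrl.camera_params(name);T=np.linalg.inv(np.array(p["T"]))
    r,_=cv2.Rodrigues(T[:3,:3]);return cv2.projectPoints(np.array(P,float).reshape(-1,1,3),r,T[:3,3],np.array(p["mtx"]),np.array(p["dist_coeffs"]))[0][:,0]
E
python3 - <<'E'
from h import *
for n in("top","side"):
    im,d=ctrl.get_image(n);cv2.imwrite(f"pics/{n}0.png",im[:,:,::-1]);np.save(n+"0.npy",d)
    print(n,np.round(ctrl.camera_params(n)["T"],3).tolist(),np.round(ctrl.camera_params(n)["mtx"],0).tolist())
s=ctrl.get_state();print(s)
E
```

```text
pics
top [[-0.017, -0.992, 0.128, 0.444], [-1.0, 0.016, -0.007, 0.211], [0.005, -0.128, -0.992, 0.951], [0.0, 0.0, 0.0, 1.0]] [[381.0, 0.0, 283.0], [0.0, 381.0, 207.0], [0.0, 0.0, 1.0]]
side [[-0.329, -0.5, 0.801, -0.098], [-0.944, 0.16, -0.288, 0.45], [0.016, -0.851, -0.525, 0.553], [0.0, 0.0, 0.0, 1.0]] [[422.0, 0.0, 279.0], [0.0, 422.0, 211.0], [0.0, 0.0, 1.0]]
{'time': 0.1, 'joint_positions': array([-1.1829416 ,  0.32178611, -0.07008109,  1.45152435,  0.02263157,
        1.37077027, -0.05689229]), 'qd': array([-1.02309795e-03, -4.87116761e-05,  2.74931688e-04, -1.58841356e-03,
        5.30019495e-04,  1.53157007e-03,  1.13731795e-03]), 'joint_torque': array([-8.33757485e-05, -4.92571199e+01, -4.05656286e-01, -3.13401675e+01,
       -6.40909933e-02,  3.94037808e-02,  6.93749826e-05]), 'position': array([0.23721543, 0.60468668, 0.23556102]), 'tool_rot': array([-5.83586424e-01, -3.08671255e+00,  2.65470803e-03]), 'ft_force': array([ 0.21520811, -0.26271013, -0.50613478]), 'torque': array([-0.04310862,  0.01173146,  0.00804155]), 'grip_force': 0.0, 'grip_width': 0.9999009477400156}
```

View pics/top0.png

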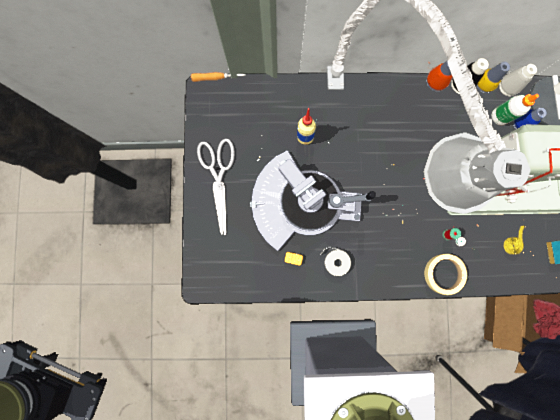

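View pics/side0.png

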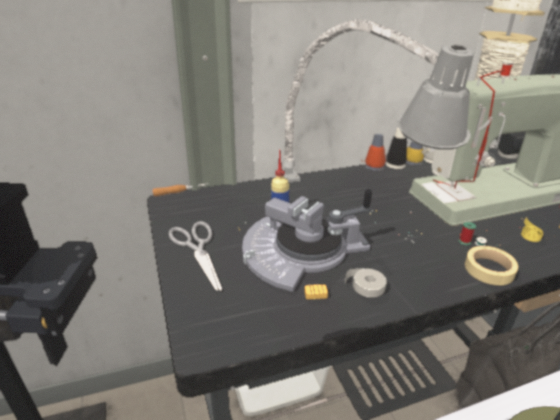

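The top view shows the vise centred near (310,202), the tail pointing up-left to (290,170), the lever handle near (370,195), the bottle at (307,128), and wax and elastic below the vise. Next, an enlarged crop.

```bash
python3 - <<'E'
from h import *
a=cv2.imread("pics/top0.png")[140:260,240:400];cv2.imwrite("pics/c1.png",cv2.resize(a,None,fx=5,fy=5,interpolation=cv2.INTER_CUBIC))
E
```

```text
(no output)
```

View pics/c1.png

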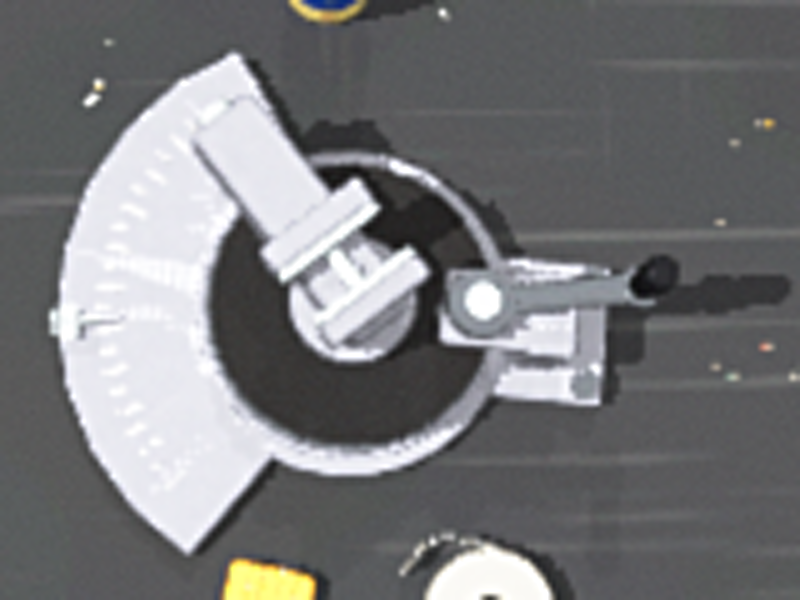

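The crop shows the flange centre ≈(352,303), lever pivot (484,300), handle top (657,273), tail end ≈(215,120), and the set mark blade ≈(50–110,322) at the scale rim.

```bash
python3 - <<'E'
from h import *
def c(u,v,z): return px2w("top",240+u/5-.4,140+v/5-.4,z)*1000
S=c(352,303,20);L=c(484,300,85);H=c(657,273,124)
print("S",S,"L",L,"H",H,np.hypot(*(H-L)[:2]),"S-L",np.hypot(*(S-L)[:2]))
f=lambda P,Q:np.degrees(np.arctan2((P-Q)[1],(P-Q)[0]))
print("lever ang",f(H,L))
for z in (20,28):
  for u in(52,85,110):
    M=c(u,322,z);print(z,u,M.round(1),np.hypot(*(M-S)[:2]),f(M,S))
# tail top corners z 87, scale corners
for p in [(197,130),(248,95),(325,185),(262,238)]: 
  P=c(*p,87);print(P.round(1),np.hypot(*(P-S)[:2]),f(P,S))
d=np.load("top0.npy")
T=np.array(ctrl.camera_params("top")["T"]);p=ctrl.camera_params("top");K=np.array(p["mtx"])
v,u=np.mgrid[150:250,245:380];n=cv2.undistortPoints(np.stack([u.ravel(),v.ravel()],1).astype(float)[:,None],K,np.array(p["dist_coeffs"]))[:,0]
z=d[150:250,245:380].ravel();P=(np.c_[n,np.ones(len(n))]*z[:,None])@T[:3,:3].T+T[:3,3];P*=1000
np.save("P0.npy",P)
t=P[(abs(P[:,2]-87)<5)&(abs(P[:,0]-S[0])<150)&(P[:,1]>S[1]+20)];print("tail",len(t),t.mean(0),np.degrees(np.arctan2(*np.linalg.svd(t[:,:2]-t[:,:2].mean(0))[2][0][::-1])))
m=P[(P[:,2]>15)&(P[:,2]<40)];r=np.hypot(m[:,0]-S[0],m[:,1]-S[1]);q=m[(r>120)&(r<150)];print(np.histogram(q[:,2],bins=range(15,40,2)))
q=q[q[:,2]>24];print(q.round(1)[:30])
h=P[(P[:,2]>115)&(P[:,2]<135)];print("h",len(h),h.mean(0))
h=P[(P[:,2]>100)&(P[:,2]<114)];print("jaws",len(h),h.mean(0))
E
```

```text
S [-2352.58305315  1731.66672799 20000.        ] L [-11934.7876247   12835.31783079  85000.        ] H [-19293.99763706  30196.59703613 124000.        ] 18856.616548356345 S-L 14666.618978611496
lever ang 112.97142693603679
20 52 [-2208.4 -1302.3 20000. ] 3037.3837074391013 -87.27915488490304
20 85 [-2202.9  -969.  20000. ] 2704.8431798370284 -86.82752056827971
20 110 [-2198.7  -716.7 20000. ] 2453.1523395084764 -86.40418351941562
28 52 [-3322.2 -1937.7 28000. ] 3795.317863134481 -104.80138526137071
28 85 [-3314.3 -1464.5 28000. ] 3337.723442233354 -106.74726155113811
28 110 [-3308.4 -1106.1 28000. ] 2994.443418408984 -108.61508684009706
[-20388.2    128.6  87000. ] 18106.69936786646 -174.9207821473591
[-22014.1   2519.3  87000. ] 19677.287914766297 177.70602251462944
[-17701.4   5983.7  87000. ] 15926.915987910173 164.51576918096887
[-15267.6   3030.   87000. ] 12980.083503063619 174.25917803944444
tail 0 [nan nan nan] 0.0
(array([0, 0, 0, 0, 0, 0, 0, 0, 0, 0, 0, 0]), array([15, 17, 19, 21, 23, 25, 27, 29, 31, 33, 35, 37, 39]))
[]
h 42 [576.12978586   7.0696225  122.96945846]
jaws 386 [585.90779291 142.64926612 107.32968211]<stdin>:18: RuntimeWarning: Mean of empty slice.
  ret = um.true_divide(
```

```bash
python3 - <<'E'
from h import *
def c(u,v,z): return px2w("top",240+u/5-.4,140+v/5-.4,z/1000)*1000
S=c(352,303,20);L=c(484,300,85);H=c(657,273,124)
print("S",S,"L",L,"H",H,np.hypot(*(H-L)[:2]),"S-L",np.hypot(*(S-L)[:2]))
f=lambda P,Q:np.degrees(np.arctan2((P-Q)[1],(P-Q)[0]))
print("lever ang",f(H,L), "S->L",f(L,S))
for z in (20,28):
  for u in(52,85,110):
    M=c(u,322,z);print(z,u,M.round(1),np.hypot(*(M-S)[:2]),f(M,S))
for p in [(197,130),(248,95),(325,185),(262,238)]: 
  P=c(*p,87);print(P.round(1),np.hypot(*(P-S)[:2]),f(P,S))
P=np.load("P0.npy")
def fit(lo,hi,cond=None):
    t=P[(P[:,2]>lo)&(P[:,2]<hi)]; 
    return t if cond is None else t[cond(t)]
r=lambda t:np.hypot(t[:,0]-S[0],t[:,1]-S[1])
t=fit(82,92,lambda t:(r(t)>45)&(r(t)<115)&(t[:,1]>S[1]));print("tail",len(t),t.mean(0),np.degrees(np.arctan2(*np.linalg.svd(t[:,:2]-t[:,:2].mean(0))[2][0][::-1])),f(t.mean(0),S), cv2.minAreaRect(t[:,:2].astype(np.float32)))
q=fit(10,50,lambda t:(r(t)>115)&(r(t)<150));print(np.histogram(q[:,2],bins=range(10,40,2)))
q=q[q[:,2]>24];print(q.round(1)[:30])
j=fit(100,114);print("jaws",cv2.minAreaRect(j[:,:2].astype(np.float32)))
fl=fit(8,50,lambda t:(r(t)<70)&(r(t)>45));print("fl",np.histogram(fl[:,2],bins=range(8,50,2)))
l=fit(74,92,lambda t:t[:,1]<S[1]-40);print("lev",len(l),cv2.minAreaRect(l[:,:2].astype(np.float32)))
E
```

```text
S [580.29349421 136.31965563  20.        ] L [571.17282665  80.55138768  85.        ] H [576.29138803   9.06073539 124.        ] 71.67365649806884 S-L 56.509169934194645
lever ang -85.90474607445283 S->L -99.28825650176226
20 52 [573.2 284.7  20. ] 148.51402350824827 92.72084511509696
20 85 [573.  268.4  20. ] 132.25432882009213 93.17247943172029
20 110 [572.8 256.   20. ] 119.94781012579094 93.59581648058438
28 52 [572.1 284.   28. ] 147.93660446716981 93.16340834338288
28 85 [571.9 267.9  28. ] 131.8260468041569 93.66673746453853
28 110 [571.7 255.6  28. ] 119.63406599414371 94.1379442574709
[652.8 211.5  87. ] 104.48222133243208 46.027582895120474
[669.2 187.5  87. ] 102.55818347510683 29.934892450997
[625.8 152.7  87. ] 48.40800313037252 19.77353423763251
[601.4 182.4  87. ] 50.653448353048944 65.37663039115711
tail 389 [636.09927118 183.79470102  87.56224826] -145.75032548338842 40.38845061731878 ((637.6575317382812, 183.7251739501953), (64.80252838134766, 36.5370979309082), 36.494503021240234)
(array([ 82, 388, 616, 278,  54,  21,   4,   3,   6,   5,   2,   0,   0,
         0]), array([10, 12, 14, 16, 18, 20, 22, 24, 26, 28, 30, 32, 34, 36, 38]))
[[575.  276.9  24.7]
 [574.6 274.3  27. ]
 [574.4 271.8  28.3]
 [574.2 269.3  29.1]
 [574.4 266.9  27.6]
 [574.3 264.4  27.7]
 [573.8 261.8  31. ]
 [571.8 279.   30.1]
 [571.9 276.6  28.8]
 [572.2 274.4  26. ]
 [571.8 271.7  28.9]
 [572.  269.4  27.1]
 [572.2 267.   25.6]
 [571.9 264.5  27.3]
 [571.6 261.9  29.3]
 [533.7  24.7  24. ]]
jaws ((592.9193115234375, 96.339599609375), (70.84333038330078, 172.76223754882812), 7.528216361999512)
fl (array([  0,   0,   0,   0,   0,   0,   0,   0,   0,   0,   0,   3,   3,
         4,  26, 284, 463, 241,  26,   1]), array([ 8, 10, 12, 14, 16, 18, 20, 22, 24, 26, 28, 30, 32, 34, 36, 38, 40,
       42, 44, 46, 48]))
lev 307 ((570.2881469726562, 47.76473617553711), (30.456295013427734, 95.80763244628906), 0.5821281671524048)
```

```bash
python3 - <<'E'
from h import *
im=cv2.imread("pics/top0.png")
P=np.load("P0.npy");g=cv2.cvtColor(im,cv2.COLOR_BGR2GRAY)[150:250,245:380].ravel()
def c(u,v,z): return px2w("top",240+u/5-.4,140+v/5-.4,z/1000)*1000
S=c(352,303,40);print("S40",S)
m=(g<75)&(P[:,2]>33)&(P[:,2]<48)&(np.hypot(P[:,0]-S[0],P[:,1]-S[1])<85)
Q=P[m][:,:2].astype(np.float32);print(len(Q),cv2.minEnclosingCircle(Q))
h=cv2.convexHull(Q)[:,0];A=np.c_[2*h,np.ones(len(h))];s=np.linalg.lstsq(A,(h**2).sum(1),rcond=None)[0];print("fit",s[:2],np.sqrt(s[2]+s[0]**2+s[1]**2))
# white rim of base + scale outer: z 8..20, r>135
for p in [(60,290),(70,240),(110,150),(165,95),(237,53),(80,400),(120,480),(188,553)]:
    q=c(*p,16);print(q.round(0),np.hypot(*(q-S)[:2]).round(1))
d=np.load("top0.npy");b=c(325,0,0);print("bottle",b,px2w("top",307,141,0))
E
python3 -m inch '[[339,-598,0,0,0,-64],[339,-598,0,0,0,-64],[339,-598,0,0,0,-64],[339,-598,0,0,0,-64],[339,-598,0,0,0,-64],[339,-598,0,0,0,-64],[339,-598,0,0,0,-64],[339,-598,0,0,0,-64],[339,-598,0,0,0,-64],[339,-598,0,0,0,-64],[339,-598,0,0,0,-64],[339,-598,0,0,0,-64],[339,-598,0,0,0,-64],[339,-598,0,0,0,-64],[339,-598,0,0,0,-64]]' 50 10
```

```text
S40 [577.35768185 137.91659965  40.        ]
1403 ((577.1858520507812, 138.19601440429688), 68.66486358642578)
fit [576.84599393 138.58341306] 67.67032469213328
[590. 281.  16.] 143.5
[615. 276.  16.] 142.9
[660. 255.  16.] 143.9
[688. 227.  16.] 142.6
[710. 191.  16.] 142.4
[535. 271.  16.] 140.1
[495. 252.  16.] 140.8
[459. 219.  16.] 143.8
bottle [741.78856571 144.35558087   0.        ] [0.73795209 0.13824739 0.        ]
time: 1.98
position: [0.5761, 0.0088, 0.2366]
tool_rot: [-2.127, -2.311, -0.001]
ft_force: [-0.5, -0.0, -0.1]
grip_width: 0.574
grip_force: 0.0
```

```bash
python3 -m inch '[[0,-2,-40,0,0,0],[0,-2,-80,0,0,0],[0,-2,-105,0,0,0],[0,-2,-120,0,0,0],[0,-2,-130,0,0,0],[0,-2,-130,0,0,0]]' 50
python3 - <<'E'
from h import *
for n,(a,b,e,f) in {"top":(140,250,260,400),"side":(160,280,220,400)}.items():
    im,d=ctrl.get_image(n);cv2.imwrite(f"pics/{n}1.png",cv2.resize(im[a:b,e:f,::-1],None,fx=4,fy=4,interpolation=cv2.INTER_CUBIC))
E
```

```text
time: 2.72
position: [0.5764, 0.0053, 0.1066]
tool_rot: [-2.13, -2.309, 0.0]
ft_force: [1.0, -0.4, -0.0]
grip_width: 0.577
grip_force: 0.0
```

View pics/side1.png

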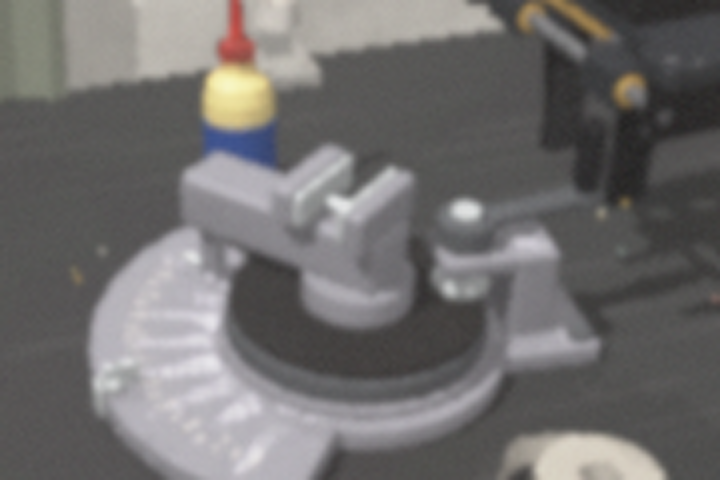

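The handle is between the fingers, and the tips clear the bar. Next, the arc table.

```bash
cat > arc.py <<'E'
import sys,numpy as np
from bench import ctrl
# rotate current tool about L by given angles (deg): shifts in mm
L=np.array([571,81.5])
s=ctrl.get_state();p=s["position"][:2]*1000;r=p-L;print("phi",np.degrees(np.arctan2(r[1],r[0])).round(1),"rad",np.hypot(*r).round(1))
u=np.array([r[1]*-1,r[0]])/np.hypot(*r);f=s["ft_force"];print("F tang(ccw)",(f[:2]@u).round(2),"radial",(f[:2]@r/np.hypot(*r)).round(2),"z",f[2].round(2))
for a in map(float,sys.argv[1:]):
    c,q=np.cos(np.radians(a)),np.sin(np.radians(a));d=np.array([[c,-q],[q,c]])@r-r;print(a,d.round(1))
E
python3 arc.py 5 10 15 20 25 30 35 40 45 50 55 60
```

```text
phi -85.5 rad 76.6
F tang(ccw) -0.18 radial -0.4 z -0.34
5.0 [6.6 0.8]
10.0 [13.2  2.2]
15.0 [19.5  4.2]
20.0 [25.7  6.7]
25.0 [31.7  9.7]
30.0 [37.3 13.2]
35.0 [42.7 17.3]
40.0 [47.6 21.7]
45.0 [52.2 26.6]
50.0 [56.3 31.9]
55.0 [59.9 37.5]
60.0 [63.1 43.4]
```

```bash
python3 -m inch '[[0,0,0,0,0,0],[0,0,0,0,0,0],[3,0.4,0,0,0,2.5],[6.6,0.8,0,0,0,5],[10,1.5,0,0,0,7.5],[13.2,2.2,0,0,0,10]]' 30; python3 arc.py
python3 -m inch '[[3.1,1,0,0,0,2.5],[6.3,2,0,0,0,5],[9.4,3.2,0,0,0,7.5],[12.5,4.5,0,0,0,10],[15.5,6,0,0,0,12.5],[18.5,7.5,0,0,0,15],[21.3,9.2,0,0,0,17.5],[24.1,11,0,0,0,20]]'; python3 arc.py 5 10 15 20 25 30
```

```text
time: 3.58
position: [0.5872, 0.0071, 0.1065]
tool_rot: [-1.917, -2.483, 0.005]
ft_force: [-7.4, -0.5, 4.9]
grip_width: 0.346
grip_force: 3.5
phi -77.7 rad 76.1
F tang(ccw) -7.33 radial -1.03 z 4.94
time: 4.58
position: [0.6104, 0.0166, 0.1065]
tool_rot: [-1.458, -2.776, 0.007]
ft_force: [-8.2, -2.8, 7.1]
grip_width: 0.346
grip_force: 4.4
phi -58.7 rad 75.9
F tang(ccw) -8.44 radial -1.9 z 7.09
5.0 [5.5 3.7]
10.0 [10.7  7.8]
15.0 [15.4 12.4]
20.0 [19.8 17.4]
25.0 [23.7 22.7]
30.0 [27.1 28.4]
```

```bash
python3 -m inch '[[2.8,1.8,0,0,0,2.5],[5.5,3.7,0,0,0,5],[8.1,5.7,0,0,0,7.5],[10.7,7.8,0,0,0,10],[13.1,10,0,0,0,12.5],[15.4,12.4,0,0,0,15],[17.6,14.9,0,0,0,17.5],[19.8,17.4,0,0,0,20]]'; python3 arc.py 3 6 9 12 15 20
```

```text
time: 5.58
position: [0.63, 0.033, 0.106]
tool_rot: [-0.954, -2.986, 0.008]
ft_force: [-9.6, -4.2, 2.9]
grip_width: 0.346
grip_force: 4.2
phi -39.4 rad 76.4
F tang(ccw) -9.35 radial -4.78 z 2.89
3.0 [2.5 3.2]
6.0 [4.7 6.4]
9.0 [6.9 9.8]
12.0 [ 8.8 13.3]
15.0 [10.5 16.9]
20.0 [13.  23.1]
```

```bash
python3 -m inch '[[2.5,3.2,0,0,0,3],[4.7,6.4,0,0,0,6],[6.9,9.8,0,0,0,9]]'; python3 arc.py 1.5 3 4.5 6 7.5 9
```

```text
time: 5.95
position: [0.6369, 0.0422, 0.1058]
tool_rot: [-0.717, -3.051, 0.009]
ft_force: [-9.0, -5.3, 3.6]
grip_width: 0.345
grip_force: 4.0
phi -30.8 rad 76.8
F tang(ccw) -9.2 radial -5.0 z 3.61
1.5 [1.  1.7]
3.0 [2.  3.5]
4.5 [2.9 5.3]
6.0 [3.7 7.1]
7.5 [4.6 8.9]
9.0 [ 5.3 10.8]
```

```bash
python3 -m inch '[[1,1.7,0,0,0,1.5],[2,3.5,0,0,0,3]]'; python3 arc.py
python3 -m inch '[[1,1.7,0,0,0,1.5],[1.8,3.5,0,0,0,3]]'; python3 arc.py 1.5 3 4.5 6
```

```text
time: 6.2
position: [0.6389, 0.0454, 0.1057]
tool_rot: [-0.638, -3.069, 0.009]
ft_force: [-8.5, -5.6, 3.5]
grip_width: 0.346
grip_force: 4.0
phi -28.0 rad 76.9
F tang(ccw) -8.94 radial -4.93 z 3.5
time: 6.45
position: [0.6407, 0.0487, 0.1056]
tool_rot: [-0.558, -3.084, 0.009]
ft_force: [-8.3, -4.7, 2.8]
grip_width: 0.348
grip_force: 4.0
phi -25.2 rad 77.0
F tang(ccw) -7.78 radial -5.5 z 2.83
1.5 [0.8 1.8]
3.0 [1.6 3.7]
4.5 [2.4 5.6]
6.0 [3.  7.5]
```

```bash
python3 -m inch '[[0.8,1.8,0,0,0,1.5],[1.6,3.7,0,0,0,3]]'; python3 arc.py
python3 -m inch '[[0.7,1.8,0,0,0,1.5]]'; python3 arc.py
python3 -m inch '[[0.6,1.8,0,0,0,1.5]]'; python3 arc.py 1 2 3
```

```text
time: 6.7
position: [0.6405, 0.0495, 0.1054]
tool_rot: [-0.479, -3.093, 0.015]
ft_force: [-14.6, -11.3, 7.3]
grip_width: 0.345
grip_force: 7.3
phi -24.7 rad 76.5
F tang(ccw) -16.36 radial -8.5 z 7.29
time: 6.82
position: [0.6405, 0.0497, 0.1052]
tool_rot: [-0.44, -3.098, 0.018]
ft_force: [-16.0, -13.4, 7.2]
grip_width: 0.343
grip_force: 8.4
phi -24.6 rad 76.4
F tang(ccw) -18.82 radial -9.01 z 7.19
time: 6.95
position: [0.6404, 0.0499, 0.1051]
tool_rot: [-0.401, -3.101, 0.021]
ft_force: [-17.3, -15.3, 8.2]
grip_width: 0.345
grip_force: 9.6
phi -24.5 rad 76.3
F tang(ccw) -21.14 radial -9.4 z 8.18
1.0 [0.5 1.2]
2.0 [1.1 2.4]
3.0 [1.6 3.7]
```

```bash
python3 -m inch '[[-3,-7,0,0,0,0],[-5,-11,0,0,0,0],[-5,-11,0,0,0,0],[-5,-11,40,0,0,0],[-5,-11,80,0,0,0],[-5,-11,120,0,0,0],[-5,-11,120,0,0,0]]' 50; python3 arc.py
```

```text
time: 7.82
position: [0.6446, 0.0499, 0.2312]
tool_rot: [0.391, 3.109, 0.004]
ft_force: [0.2, -0.7, 0.1]
grip_width: 0.577
grip_force: 0.0
phi -23.2 rad 80.1
F tang(ccw) -0.57 radial 0.45 z 0.13
```

```bash
python3 -m inch '[[13,48,0,0,0,8],[26,96,0,0,0,15],[26,96,0,0,0,15],[26,96,0,0,0,15],[26,96,-50,0,0,15],[26,96,-100,0,0,15],[26,96,-130,0,0,15],[26,96,-146,0,0,15],[26,96,-146,0,0,15]]' 0; python3 arc.py
python3 - <<'E'
from h import *
for n,(a,b,e,f) in {"top":(120,260,240,410),"side":(150,280,220,400)}.items():
    im,d=ctrl.get_image(n);cv2.imwrite(f"pics/{n}2.png",cv2.resize(im[a:b,e:f,::-1],None,fx=4,fy=4,interpolation=cv2.INTER_CUBIC))
E
```

```text
time: 8.95
position: [0.6676, 0.1436, 0.0798]
tool_rot: [0.014, -3.14, 0.001]
ft_force: [0.4, -0.1, 0.4]
grip_width: 0.008
grip_force: 0.0
phi 32.7 rad 114.9
F tang(ccw) -0.3 radial 0.3 z 0.39
```

View pics/side2.png

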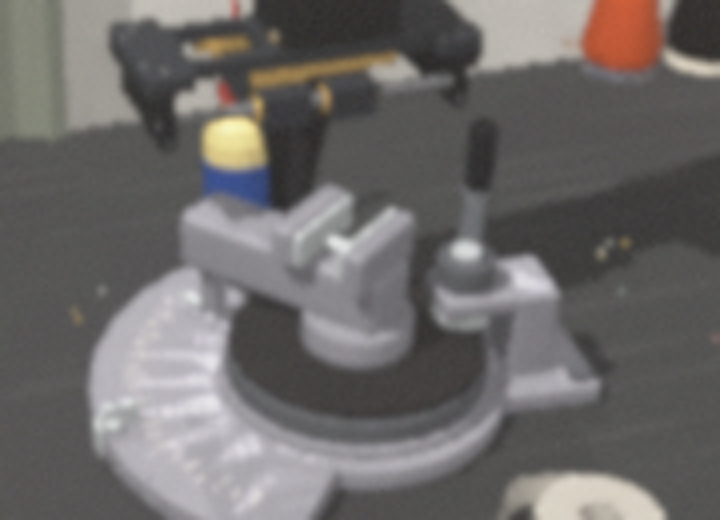

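```bash
python3 - <<'E'
import numpy as np
S=np.array([577.1,138.2]);t0=np.array([667.6,143.6])
for th in range(37,96,3):
    c,s=np.cos(np.radians(th)),np.sin(np.radians(th));C=S+np.array([80*c+18*s,80*s-18*c])
    k=np.array([9.5,-15]); print(th,(C+k-t0).round(1))
E
```

```text
37 [-6.3 13.4]
40 [-8.1 17.2]
43 [-10.2  21. ]
46 [-12.5  24.6]
49 [-14.9  28.2]
52 [-17.6  31.6]
55 [-20.4  34.8]
58 [-23.3  37.9]
61 [-26.5  40.8]
64 [-29.8  43.6]
67 [-33.2  46.2]
70 [-36.7  48.6]
73 [-40.4  50.8]
76 [-44.2  52.9]
79 [-48.1  54.7]
82 [-52.   56.3]
85 [-56.1  57.7]
88 [-60.2  58.9]
91 [-64.4  59.9]
94 [-68.6  60.7]
```

```bash
python3 -m inch '[[-3,7,0,0,0,0],[-6.3,13.4,0,0,0,0],[-8.1,17.2,0,0,0,0],[-10.2,21,0,0,0,0],[-12.5,24.6,0,0,0,0],[-15,28.2,0,0,0,0]]'
python3 -m inch '[[-2.7,3.4,0,0,0,0],[-5.4,6.6,0,0,0,0],[-8.3,9.7,0,0,0,0],[-11.5,12.6,0,0,0,0],[-14.8,15.4,0,0,0,0],[-18.2,18,0,0,0,0],[-21.7,20.4,0,0,0,0],[-25.4,22.6,0,0,0,0],[-29.2,24.7,0,0,0,0],[-33.1,26.5,0,0,0,0]]'
```

```text
time: 9.8
position: [0.6585, 0.1659, 0.0819]
tool_rot: [-0.008, 3.131, -0.012]
ft_force: [12.7, -9.7, -3.7]
grip_width: 0.008
grip_force: 7.5
time: 11.05
position: [0.6275, 0.1986, 0.0821]
tool_rot: [-0.012, 3.125, 0.002]
ft_force: [17.9, -0.5, -9.2]
grip_width: 0.0
grip_force: 8.3
```

```bash
cat > tail.py <<'E'
from h import *
import sys
im,d=ctrl.get_image("top");p=ctrl.camera_params("top");K=np.array(p["mtx"]);T=np.array(p["T"])
cv2.imwrite(f"pics/{sys.argv[1]}.png",cv2.resize(im[150:240,240:360,::-1],None,fx=6,fy=6,interpolation=cv2.INTER_CUBIC))
v,u=np.mgrid[130:250,245:340];n=cv2.undistortPoints(np.stack([u.ravel(),v.ravel()],1).astype(float)[:,None],K,np.array(p["dist_coeffs"]))[:,0]
P=((np.c_[n,np.ones(len(n))]*d[130:250,245:340].ravel()[:,None])@T[:3,:3].T+T[:3,3])*1000
S=np.array([577.1,138.2]);r=np.hypot(*(P[:,:2]-S).T)
sat=im[130:250,245:340].reshape(-1,3);bright=sat.min(1)>100
t=P[(abs(P[:,2]-87)<6)&(r>45)&(r<115)&(P[:,1]>S[1])&bright][:,:2].astype(np.float32)
m=t.mean(0);print(len(t),m,"centre ang",np.degrees(np.arctan2(*(m-S)[::-1])),"rect",cv2.minAreaRect(t))
b=P[(P[:,2]>24)&(P[:,2]<34)&(r>118)&(r<148)&(P[:,1]>S[1]+80)];b=b[abs(b[:,0]-573)<12];m=b.mean(0);print("mark",len(b),m,np.degrees(np.arctan2(*(m[:2]-S)[::-1])))
E
python3 tail.py t3
```

```text
76 [591.89496 229.09871] centre ang 80.7554259402351 rect ((593.4439697265625, 230.7081756591797), (38.25353240966797, 20.520915985107422), 40.232421875)
mark 15 [573.02091327 269.97147162  28.20345582] 91.77306848775333
```

View pics/t3.png

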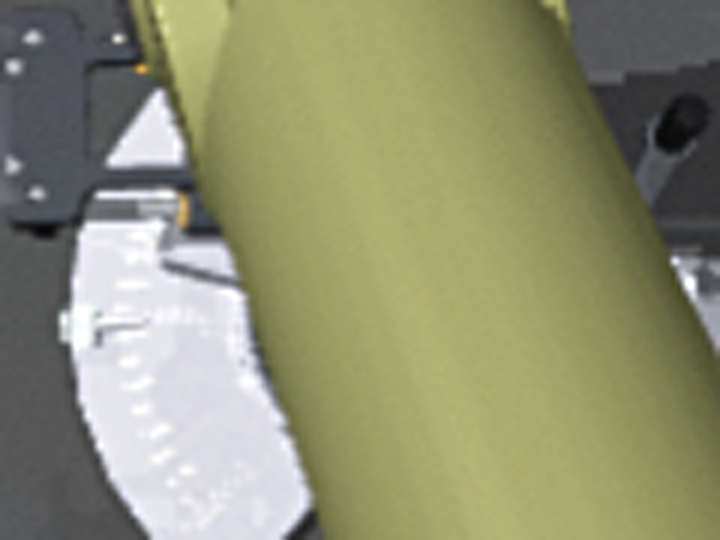

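```bash
python3 -m inch '[[-4,1.4,0,0,0,0],[-8,2.8,0,0,0,0],[-12,4.2,0,0,0,0],[-15,4.9,0,0,0,0],[-15,4.9,0,0,0,0]]'
python3 -m inch '[[15,0,0,0,0,0],[30,0,0,0,0,0],[30,0,60,0,0,0],[30,-30,120,0,0,0],[30,-90,130,0,0,0],[30,-150,130,0,0,0],[30,-200,130,0,0,0],[30,-200,130,0,0,0]]'; python3 tail.py t4
```

```text
time: 11.72
position: [0.6099, 0.2062, 0.0818]
tool_rot: [-0.015, 3.13, 0.006]
ft_force: [12.5, 3.3, -6.8]
grip_width: 0.005
grip_force: 5.9
time: 12.72
position: [0.6351, 0.0029, 0.2115]
tool_rot: [-0.01, 3.14, 0.003]
ft_force: [0.5, 0.2, -0.9]
grip_width: 0.006
grip_force: 0.0
416 [579.68823 213.608  ] centre ang 88.03420594659289 rect ((580.5435791015625, 213.64340209960938), (67.39981842041016, 36.50162124633789), 87.07727813720703)
mark 15 [572.96102436 269.94846181  28.62747284] 91.79939759123687
```

View pics/t4.png

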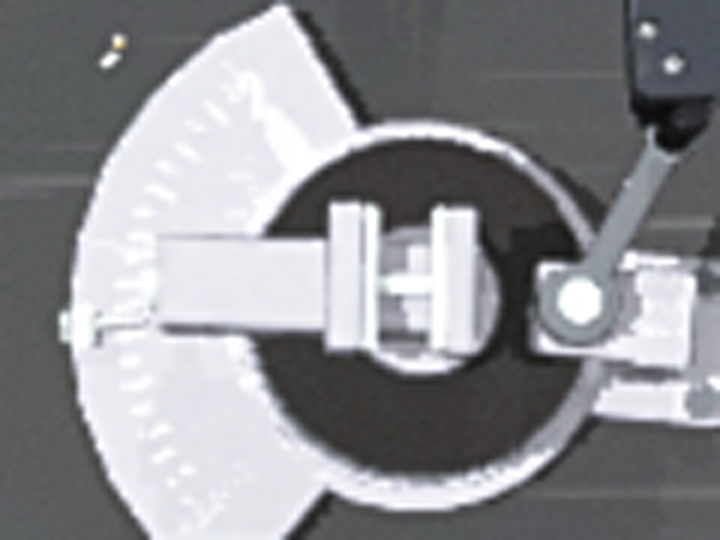

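The pointer is short of the mark, which is at crop (65–150,325); the tail reads 87–88° against 91.8° for the mark. Next I fit the tail sides at sub-pixel level.

```bash
cat > edge.py <<'E'
from h import *
from scipy.ndimage import map_coordinates
def grab(k=6): return np.mean([ctrl.get_image("top")[0].astype(float) for _ in range(k)],0).mean(2)
def side(g,S,th,r,off,z,w=5):
    e=np.array([np.cos(th),np.sin(th)]);n=np.array([-e[1],e[0]]);l=np.arange(-w,w+.01,.25);out=[]
    for q in r:
        X=S+q*e+np.outer(off+l,n);uv=w2px("top",np.c_[X,np.full(len(l),z)]/1000)
        p=map_coordinates(g,[uv[:,1],uv[:,0]],order=1);d=np.abs(np.gradient(p));d=np.where(d>d.max()*.5,d,0);out.append(off+(d*l).sum()/d.sum())
    return np.array(out)
def head(g,S,th):
    r=np.arange(48,100,2.);res=[]
    for off in(-18,18):
        o=side(g,S,th,r,off,87);c=np.polyfit(r,o,1);k=abs(o-np.polyval(c,r))<1.2;c=np.polyfit(r[k],o[k],1)
        res.append(c);print(" side",off,"slope deg %.2f at75 %.2f n %d"%(np.degrees(c[0]),np.polyval(c,75),k.sum()))
    return res
E
python3 - <<'E'
from edge import *
S=np.array([577.1,138.2])
g0=cv2.imread("pics/top0.png").astype(float).mean(2)
print("start");head(g0,S,np.radians(37))
g=grab();np.save("g1.npy",g);print("now");head(g,S,np.radians(88))
print("mark",[side(g,S,np.radians(91.8),np.arange(124,142,2.),o,28,2.5).round(2) for o in(-1.5,1.5)])
E
```

```text
start
 side -18 slope deg -4.68 at75 -18.36 n 23
 side 18 slope deg -0.04 at75 18.90 n 25
now
 side -18 slope deg -0.59 at75 -17.65 n 24
 side 18 slope deg 1.14 at75 18.23 n 26
mark [array([ 0.06,  0.03,  0.01, -1.11, -1.5 , -0.43, -0.5 , -0.39, -2.68]), array([ 1.21,  0.07,  0.  ,  0.97,  2.26,  2.25, -0.18,  1.27,  1.98])]
```

```bash
python3 -m inch '[[0,60,0,0,0,0],[0,120,0,0,0,0],[0,180,0,0,0,0],[0,200,-40,0,0,0],[0,200,-90,0,0,0],[0,200,-130,0,0,0],[-15,200,-130,0,0,0],[-25,200,-130,0,0,0],[-28,200,-130,0,0,0],[-30,200,-130,0,0,0],[-32,200,-130,0,0,0],[-33.5,200,-130,0,0,0],[-34.5,200,-130,0,0,0],[-34.5,200,-130,0,0,0]]'
```

```text
time: 14.82
position: [0.606, 0.2052, 0.0824]
tool_rot: [-0.015, 3.129, 0.004]
ft_force: [12.2, 1.5, -8.7]
grip_width: 0.005
grip_force: 6.2
```

```bash
python3 -m inch '[[15,0,0,0,0,0],[30,0,0,0,0,0],[30,0,60,0,0,0],[30,-30,120,0,0,0],[30,-90,130,0,0,0],[30,-150,130,0,0,0],[30,-200,130,0,0,0],[30,-200,130,0,0,0]]'
python3 - <<'E'
from edge import *
S=np.array([577.1,138.2]);a=[];b=[]
for _ in range(8): a.append(ctrl.get_image("top")[0].astype(float));b.append(ctrl.get_image("side")[0].astype(float))
a=np.mean(a,0);b=np.mean(b,0);np.save("ga.npy",a);np.save("gb.npy",b)
head(a.mean(2),S,np.radians(90.5))
t=np.radians(91.8);e=np.array([np.cos(t),np.sin(t)])
M=[[*(S+q*e),z] for q,z in((118,21),(122,28),(142,28))]
ims=[]
for n,i in(("top",a),("side",b)):
    uv=w2px(n,np.array(M)/1000);print(n,uv.round(1));c=np.round(uv[1]).astype(int)
    k=i[c[1]-15:c[1]+15,c[0]-20:c[0]+20];k=np.clip((k-60)*1.3,0,255).astype(np.uint8)[:,:,::-1];print("origin",c-[20,15])
    ims.append(cv2.resize(k,None,fx=10,fy=10,interpolation=cv2.INTER_CUBIC))
cv2.imwrite("pics/m5.png",np.hstack(ims))
E
```

```text
time: 15.82
position: [0.6311, 0.0026, 0.2126]
tool_rot: [-0.01, 3.138, 0.003]
ft_force: [1.1, 0.9, -0.6]
grip_width: 0.006
grip_force: 0.0
 side -18 slope deg 0.45 at75 -17.00 n 24
 side 18 slope deg 2.62 at75 18.55 n 26
top [[261.5 203.7]
 [259.8 203.4]
 [251.6 203.8]]
origin [240 188]
side [[256.4 252.3]
 [254.5 250. ]
 [245.2 252. ]]
origin [235 235]
```

View pics/m5.png

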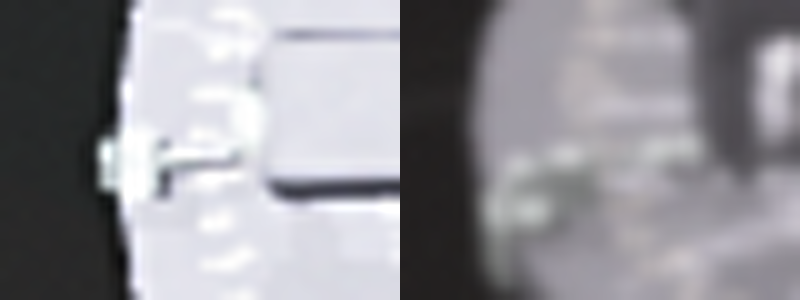

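The left half (top) shows the clip of the mark at (130–160,130–200) with its shadow line at (160–240,160). The right half (side) shows the blade's bright strip at (530–600,158). The pointer is faint, so I'll compare with the start pictures to bring it out.

```bash
python3 - <<'E'
from edge import *
S=np.array([577.1,138.2]);R=[]
for n,f in(("top","ga"),("side","gb")):
    i=np.load(f+".npy")[:,:,::-1];i0=cv2.imread(f"pics/{n}0.png").astype(float)
    t=np.radians(91.8);e=np.array([np.cos(t),np.sin(t)]);n2=np.array([-e[1],e[0]])
    c=np.round(w2px(n,np.array([[*(S+122*e),24]])/1000)[0]).astype(int);o=c-[13,10]
    sl=np.s_[o[1]:o[1]+20,o[0]:o[0]+27]
    k=i[sl];lo,hi=(90,255) if n=="top" else (60,215)
    A=cv2.resize(np.clip((k-lo)*255/(hi-lo),0,255).astype(np.uint8),None,fx=14,fy=14,interpolation=cv2.INTER_CUBIC)
    B=cv2.resize(np.clip(128+1.5*(k-i0[sl]),0,255).astype(np.uint8),None,fx=14,fy=14,interpolation=cv2.INTER_CUBIC)
    for q,z,l,col in((118,21,0,(0,0,255)),(107,21,0,(0,160,0)),(122,28,0,(255,0,0)),(142,28,0,(255,0,0))):
        uv=w2px(n,np.array([[*(S+q*e+l*n2),z]])/1000)[0];x,y=((uv-o+.5)*14).astype(int)
        for I in(A,B): cv2.circle(I,(x,y),3,col,-1)
    R.append(np.hstack([A,B]))
cv2.imwrite("pics/m6.png",np.vstack(R));print(R[0].shape)
E
```

```text
(280, 756, 3)
```

View pics/m6.png

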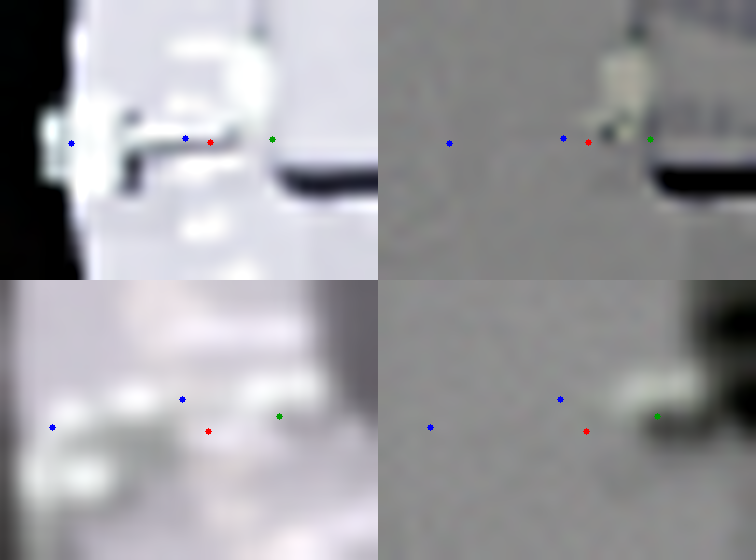

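The difference panel shows the hanger under the tail at about (625,80) and the pointer's tip near (590,127). The predicted on-mark tip (red) is at (588,142), so I check the numbers before nudging.

```bash
python3 - <<'E'
from edge import *
np.set_printoptions(linewidth=200)
D=np.median([ctrl.get_image("top")[1] for _ in range(10)],0)
p=ctrl.camera_params("top");K=np.array(p["mtx"]);T=np.array(p["T"])
v,u=np.mgrid[198:210,248:272];n=cv2.undistortPoints(np.stack([u.ravel(),v.ravel()],1).astype(float)[:,None],K,np.array(p["dist_coeffs"]))[:,0]
P=((np.c_[n,np.ones(n.shape[0])]*D[198:210,248:272].ravel()[:,None])@T[:3,:3].T+T[:3,3])*1000
print("z cols 248.. rows 198..");print(P[:,2].reshape(12,24).round(0).astype(int))
print("x at col 258",P[:,0].reshape(12,24)[:,10].round(1));print("y row 203",P[:,1].reshape(12,24)[5].round(0))
g=np.load("ga.npy").mean(2)[198:210,248:272];print(g.round(0).astype(int))
g=(np.load("ga.npy").mean(2)-np.load("g1.npy"))[198:210,248:272];print(g.round(0).astype(int))
E
```

```text
z cols 248.. rows 198..
[[ 0  1  1  1 15 14 15 14 14 15 14 14 15 15 16 80 80 80 86 89 88 87 87 86]
 [ 1  1  0  1 15 15 14 15 14 15 15 15 16 14 15 80 81 81 86 89 87 88 87 87]
 [ 1  0  1  0 15 14 16 14 15 15 15 15 15 14 15 80 80 80 87 88 88 88 88 87]
 [ 1  1  0  0 21 21 20 15 15 14 14 15 14 14 15 78 80 80 86 88 87 87 88 88]
 [ 0  2 17 13 21 21 21 15 15 15 14 14 16 14 14 77 78 77 86 87 88 86 87 88]
 [ 0  1 19 19 21 27 28 29 29 29 27 30 14 15 20 15 73 73 87 87 88 87 87 87]
 [ 1  0 19 19 27 29 27 29 28 29 28 26 14 15 15 15 14 15 86 87 87 88 88 88]
 [ 1  1 19 20 21 21 21 14 15 15 16 15 16 14 15 14 14 14 85 86 87 86 87 87]
 [ 1  1 18 18 21 21 21 15 15 13 16 15 15 15 17 14 15 14 71 85 86 85 85 85]
 [-1  1  1 10 20 21 20 15 14 15 14 15 14 15 14 15 13 15 15 69 73 72 71 71]
 [ 0  0  1  0 14 14 15 15 15 16 15 15 15 14 15 15 15 15 16 14 14 15 14 14]
 [ 0  0  0  1 14 15 14 15 14 14 14 15 15 14 15 15 15 15 15 15 15 15 15 15]]
x at col 258 [588.8 586.2 583.7 581.3 578.7 574.4 571.8 571.  568.5 566.2 563.6 561.2]
y row 203 [291. 289. 285. 282. 280. 277. 274. 272. 269. 267. 264. 262. 260. 258. 255. 25
[... 2009 characters left out ...]
  0    0    0   -1    1    0   -1    6   -1    4   -1   30   98  126  124  120  115]
 [   0    0    0    0    0    0    0    0    0    0    0    0    0    0   -1    0   -3   -3  -11   37   81   94   95   95]
 [  -1   -1   -1    1    0    0    0    0    0    0    0    0    0    0   -4   -7   -8   -8  -39  -94 -102  -92  -92  -99]
 [   0    0    1    0    0    0    0    0    0    0    0    0    0    0   -4   -6   -6   -4   -5  -64 -113 -119 -117 -107]
 [   0    1    0    1    0    0    0    0    0    0    0    0    0    0    0    0    0    2    4    5  -10  -21  -21    1]
 [  -1    0    0    0   -1    0    0    0    0    0    0    0    0    0    0    0    0    0    1    3    4    3    4    5]]
```

Depth shows the blade top on rows 203–204 (centre ≈203.5) and the pointer tip on row 203 (≈202.7 by the colour change). It's about 0.9° short, so I nudge about 1.3 mm.

```bash
cat > chk.py <<'E'
from edge import *
np.set_printoptions(linewidth=200)
S=np.array([577.1,138.2]);a=[];D=[]
for _ in range(10): i,d=ctrl.get_image("top");a.append(i.astype(float));D.append(d)
g=np.mean(a,0).mean(2);D=np.median(D,0);head(g,S,np.radians(91))
p=ctrl.camera_params("top");K=np.array(p["mtx"]);T=np.array(p["T"])
v,u=np.mgrid[198:210,256:268];n=cv2.undistortPoints(np.stack([u.ravel(),v.ravel()],1).astype(float)[:,None],K,np.array(p["dist_coeffs"]))[:,0]
P=((np.c_[n,np.ones(n.shape[0])]*D[198:210,256:268].ravel()[:,None])@T[:3,:3].T+T[:3,3])*1000
print(P[:,2].reshape(12,12).round(0).astype(int))
b=np.load("g1.npy");print((g-b)[198:210,256:268].round(0).astype(int));print(g[198:210,256:268].round(0).astype(int))
E
python3 -m inch '[[0,60,0,0,0,0],[0,120,0,0,0,0],[0,180,0,0,0,0],[0,200,-40,0,0,0],[0,200,-90,0,0,0],[0,200,-130,0,0,0],[-15,200,-130,0,0,0],[-25,200,-130,0,0,0],[-28,200,-130,0,0,0],[-30,200,-130,0,0,0],[-31,200,-130,0,0,0],[-31.5,200,-130,0,0,0],[-31.5,200,-130,0,0,0]]'
python3 -m inch '[[15,0,0,0,0,0],[30,0,0,0,0,0],[30,0,60,0,0,0],[30,-30,120,0,0,0],[30,-90,130,0,0,0],[30,-150,130,0,0,0],[30,-200,130,0,0,0],[30,-200,130,0,0,0]]';python3 chk.py
```

```text
time: 18.75
position: [0.605, 0.2044, 0.0823]
tool_rot: [-0.014, 3.128, 0.003]
ft_force: [13.0, 1.1, -9.5]
grip_width: 0.006
grip_force: 6.7
time: 19.75
position: [0.6296, 0.0025, 0.2127]
tool_rot: [-0.009, 3.138, 0.003]
ft_force: [0.2, -0.1, -0.5]
grip_width: 0.007
grip_force: 0.0
 side -18 slope deg 1.27 at75 -16.62 n 24
 side 18 slope deg 2.85 at75 19.20 n 26
[[15 14 15 14 16 15 14 80 79 79 87 88]
 [16 14 14 14 16 15 15 80 80 80 87 87]
 [15 15 15 14 15 16 13 80 81 80 87 88]
 [14 14 16 15 14 15 14 80 79 80 87 88]
 [15 15 15 15 15 15 14 14 78 78 87 87]
 [29 28 29 29 15 13 23 23 78 76 86 88]
 [28 27 28 27 15 16 14 16 72 23 85 88]
 [15 15 14 15 15 14 14 15 14 14 86 88]
 [15 15 15 15 15 15 14 15 15 15 84 87]
 [14 15 14 16 15 15 15 15 15 14 15 82]
 [16 15 14 15 14 15 15 15 15 15 13 61]
 [14 13 14 15 15 14 15 15 15 15 16 15]]
[[  0   0   0   0   0   0   1   1  -1   2   3   1]
 [  0   0   0   0   0  -4  -6   6   7  17  12   1]
 [  0   0   0   0  -1 -12 -17   0  14  38  18  -2]
 [  1   0   0   0   1  -1  -2  18  16  64  21  -5]
 [  0   0   0   0   0  -3   4   7   1  22   4  -7]
 [  0   0  
[... 259 characters left out ...]
 0   0   0   0   0  -4  -4  -3 -48]
 [  0   0   0   0   0   0   0   0   0   1   3   4]]
[[236 236 236 237 239 240 240 248 253 251 236 234]
 [237 236 235 235 235 235 237 250 255 255 242 235]
 [237 236 235 242 241 239 238 252 255 255 244 234]
 [231 235 239 255 253 249 241 248 255 255 241 233]
 [193 237 243 245 241 239 242 246 250 253 235 231]
 [242 255 255 255 248 242 253 250 239 236 225 232]
 [207 200 188 188 190 192 197 207 202 201 214 233]
 [139 195 213 234 252 255 252 255 246 237 225 234]
 [145 219 235 246 252 252 238 233 232 233 217 214]
 [168 222 232 231 237 237 231 229 230 231 208 142]
 [231 232 230 228 234 236 239 237 232 233 234 190]
 [232 231 229 230 242 246 251 243 237 237 240 242]]
```

```bash
cat > sd.py <<'E'
from edge import *
np.set_printoptions(linewidth=220,suppress=True)
a=[];D=[]
for _ in range(10): i,d=ctrl.get_image("side");a.append(i.astype(float));D.append(d)
D=np.median(D,0);g=np.mean(a,0).mean(2);np.save("gs.npy",g)
p=ctrl.camera_params("side");K=np.array(p["mtx"]);T=np.array(p["T"])
R=np.s_[244:258,243:270]
v,u=np.mgrid[R];n=cv2.undistortPoints(np.stack([u.ravel(),v.ravel()],1).astype(float)[:,None],K,np.array(p["dist_coeffs"]))[:,0]
P=((np.c_[n,np.ones(len(n))]*D[R].ravel()[:,None])@T[:3,:3].T+T[:3,3])*1000
print("z");print(P[:,2].reshape(14,27).round(0).astype(int));print("x");print(P[:,0].reshape(14,27).round(0).astype(int))
print(g[R].round(0).astype(int))
S=np.array([577.1,138.2])
for lab,q,z in(("blade",(122,128,134,140),28),("ptr",(112,115,118),21)):
  for th in(91,91.8,92.5):
    e=np.array([np.cos(np.radians(th)),np.sin(np.radians(th))]);print(lab,th,w2px("side",np.array([[*(S+k*e),z] for k in q])/1000).round(2).tolist())
E
python3 sd.py; python3 tail.py t7
```

```text
z
[[15 14 15 15 15 14 14 15 15 14 14 14 15 15 15 15 14 15 14 15 15 34 38 39 39 39 38]
 [15 15 15 15 15 14 15 15 15 14 15 15 15 14 14 15 15 15 15 15 14 31 36 37 36 36 35]
 [15 15 14 15 14 14 15 15 15 15 15 15 15 14 14 14 14 15 14 15 15 28 33 34 34 33 33]
 [14 14 15 15 14 15 14 15 15 14 14 15 15 14 15 15 14 15 15 14 15 26 30 32 32 31 30]
 [15 15 15 15 15 15 14 15 14 15 14 15 15 15 15 14 14 15 15 15 14 15 27 30 28 29 27]
 [15 15 15 14 15 15 14 15 14 14 15 29 14 15 16 15 15 15 23 23 24 24 26 26 27 25 25]
 [14 14 14 14 14 14 29 28 28 28 28 27 14 15 15 23 24 23 23 23 23 23 22 24 24 23 15]
 [14 15 14 29 28 28 28 28 27 26 26 25 14 15 22 22 22 22 21 21 21 15 14 15 15 15 14]
 [13 14 20 27 26 26 25 25 25 23 23 23 15 15 14 14 14 15 14 14 15 14 14 14 15 14 14]
 [11 14 20 24 24 23 23 22 22 21 20 20 14 15 15 14 15 15 14 14 15 14 15 15 14 15 15]
 [18 18 20 22 21 21 21 19 19 19 17 17 14 15 15 15 15 15 15 15 14 15 14 14 15 15 15]
 [17 19 16 21 20 21 20 16 16 16 15 15 14 15 15 15 14 15 14 14 14 14 15 15 14 14 15]
 [14 18 19 20 21 21 20 19 15 15 15 15 14 14 15 14 15 14 14 14 14 15 14 14 15 15 14]
 [12 1
[... 3153 characters left out ...]
180 179 179 181 182 183 184 188 193]]
blade 91 [[254.28, 249.55], [251.5, 250.12], [248.7, 250.69], [245.9, 251.27]]
blade 91.8 [[254.53, 250.02], [251.76, 250.61], [248.97, 251.21], [246.17, 251.81]]
blade 92.5 [[254.76, 250.43], [252.0, 251.05], [249.22, 251.67], [246.43, 252.29]]
ptr 91 [[258.92, 251.31], [257.55, 251.59], [256.17, 251.88]]
ptr 91.8 [[259.16, 251.74], [257.79, 252.04], [256.42, 252.33]]
ptr 92.5 [[259.37, 252.12], [258.01, 252.42], [256.64, 252.73]]
419 [574.4031 212.8927] centre ang 92.06787616873328 rect ((575.1669311523438, 215.41273498535156), (36.33304977416992, 68.29244995117188), 1.6457312107086182)
mark 16 [572.53813627 270.41720279  27.87945881] 91.97608094598918
```

The pointer matches the mark within about 0.2° in both views: the tail centroid is at 92.07° against 91.8–92.0° for the mark, and the side view agrees to about 0.5 mm. Now the lever.

```bash
python3 -m inch '[[4,20,0,0,0,-10],[7.4,41.3,0,0,0,-20],[7.4,41.3,0,0,0,-30],[7.4,41.3,0,0,0,-30],[7.4,41.3,-40,0,0,-30],[7.4,41.3,-75,0,0,-30],[7.4,41.3,-95,0,0,-30],[7.4,41.3,-107,0,0,-30],[7.4,41.3,-107,0,0,-30],[7.4,41.3,-107,0,0,-30]]' 36; python3 arc.py -5 -10 -15 -20 -25 -30 -35
```

```text
time: 22.05
position: [0.6373, 0.0457, 0.1049]
tool_rot: [0.797, 3.037, 0.001]
ft_force: [0.1, 0.2, 0.2]
grip_width: 0.414
grip_force: 0.0
phi -28.3 rad 75.4
F tang(ccw) 0.25 radial -0.02 z 0.23
-5.0 [-3.4 -5.6]
-10.0 [ -7.2 -11. ]
-15.0 [-11.5 -16. ]
-20.0 [-16.2 -20.5]
-25.0 [-21.3 -24.7]
-30.0 [-26.8 -28.4]
-35.0 [-32.5 -31.6]
```

```bash
python3 - <<'E'
from h import *
F=[]
for _ in range(8): ctrl.get_image("top");F.append(ctrl.get_state()["ft_force"])
print(np.mean(F,0),np.std(F,0))
E
```

```text
[-0.08233129 -0.09409354  0.03712617] [0.29013081 0.54889227 0.49982053]
```

```bash
python3 -m inch '[[-3.4,-5.6,0,0,0,-5],[-7.2,-11,0,0,0,-10],[-9.3,-13.5,0,0,0,-12.5],[-11.5,-16,0,0,0,-15],[-13.8,-18.3,0,0,0,-17.5],[-16.2,-20.5,0,0,0,-20],[-18.7,-22.6,0,0,0,-22.5],[-21.3,-24.7,0,0,0,-25],[-24,-26.6,0,0,0,-27.5],[-26.8,-28.4,0,0,0,-30],[-29.6,-30,0,0,0,-32.5],[-32.5,-31.6,0,0,0,-35]]'; python3 arc.py -2.5 -5 -7.5 -10 -12.5 -15 -17.5 -20
```

```text
time: 23.95
position: [0.6067, 0.017, 0.1037]
tool_rot: [1.671, 2.655, 0.009]
ft_force: [8.4, 4.4, -6.9]
grip_width: 0.411
grip_force: 4.8
phi -61.0 rad 73.7
F tang(ccw) 9.47 radial 0.23 z -6.9
-2.5 [-2.8 -1.5]
-5.0 [-5.8 -2.9]
-7.5 [-8.7 -4.1]
-10.0 [-11.7  -5.2]
-12.5 [-14.8  -6.2]
-15.0 [-17.9  -7. ]
-17.5 [-21.   -7.8]
-20.0 [-24.2  -8.3]
```

```bash
python3 -m inch '[[-1.4,-1,0,0,0,-1.25],[-2.8,-2,0,0,0,-2.5],[-4.3,-2.8,0,0,0,-3.75],[-5.8,-3.6,0,0,0,-5]]'; python3 arc.py
python3 -m inch '[[-1.5,-0.6,0,0,0,-1.25],[-3,-1.2,0,0,0,-2.5],[-4.4,-1.8,0,0,0,-3.75],[-6,-2.3,0,0,0,-5]]'; python3 arc.py -2 -4 -6 -8 -10
```

```text
time: 24.45
position: [0.6007, 0.0139, 0.1037]
tool_rot: [1.785, 2.582, 0.01]
ft_force: [7.0, 5.0, -6.4]
grip_width: 0.412
grip_force: 4.5
phi -66.3 rad 73.9
F tang(ccw) 8.45 radial -1.78 z -6.41
time: 24.95
position: [0.5947, 0.0115, 0.1037]
tool_rot: [1.896, 2.501, 0.009]
ft_force: [7.3, 5.3, -5.9]
grip_width: 0.416
grip_force: 4.4
phi -71.3 rad 73.9
F tang(ccw) 8.62 radial -2.64 z -5.87
-2.0 [-2.5 -0.8]
-4.0 [-4.9 -1.5]
-6.0 [-7.5 -2.1]
-8.0 [-10.   -2.6]
-10.0 [-12.5  -3. ]
```

```bash
python3 -m inch '[[-1.2,-0.4,0,0,0,-1],[-2.5,-0.8,0,0,0,-2],[-3.7,-1.2,0,0,0,-3],[-4.9,-1.5,0,0,0,-4]]'; python3 arc.py
python3 -m inch '[[-1.3,-0.3,0,0,0,-1],[-2.6,-0.6,0,0,0,-2],[-3.8,-0.9,0,0,0,-3],[-5.1,-1.1,0,0,0,-4]]'; python3 arc.py -2 -4 -6
```

```text
time: 25.45
position: [0.5898, 0.0099, 0.1038]
tool_rot: [1.982, 2.434, 0.01]
ft_force: [6.6, 4.6, -6.3]
grip_width: 0.412
grip_force: 4.3
phi -75.3 rad 74.0
F tang(ccw) 7.55 radial -2.75 z -6.35
time: 25.95
position: [0.585, 0.0086, 0.104]
tool_rot: [2.066, 2.363, 0.01]
ft_force: [8.9, 5.1, -4.8]
grip_width: 0.417
grip_force: 4.2
phi -79.2 rad 74.2
F tang(ccw) 9.66 radial -3.34 z -4.83
-2.0 [-2.6 -0.4]
-4.0 [-5.1 -0.8]
-6.0 [-7.7 -1.1]
```

```bash
cat > f.py <<'E'
import sys,numpy as np
from bench import ctrl
L=np.array([571,81.5]);F=[]
for _ in range(6): ctrl.get_image("side");F.append(ctrl.get_state()["ft_force"])
s=ctrl.get_state();p=s["position"][:2]*1000;r=p-L;f=np.mean(F,0)
# post centre ~ tool centre minus pad slack along tangent; tangent at the post
ph=np.arctan2(r[1],r[0])-7.6/75*1.3
u=np.array([-np.sin(ph),np.cos(ph)]);e=np.array([np.cos(ph),np.sin(ph)]);print("t",s["time"],"postphi",np.degrees(ph).round(1),"rad",np.hypot(*r).round(1),"Ft",(f[:2]@u).round(2),"Fr",(f[:2]@e).round(2),"|F|",np.hypot(*f[:2]).round(2),"z",f[2].round(1),"sd",np.std(F,0).round(2))
for a in (-2,-4):
    c,q=np.cos(np.radians(a)),np.sin(np.radians(a));d=np.array([[c,-q],[q,c]])@r-r;print(a,d.round(1))
E
python3 f.py
python3 -m inch '[[-1.3,-0.2,0,0,0,-1],[-2.6,-0.4,0,0,0,-2],[-3.8,-0.6,0,0,0,-3],[-5.1,-0.8,0,0,0,-4]]'; python3 f.py
```

```text
t 26.25 postphi -86.8 rad 74.3 Ft 7.58 Fr -4.11 |F| 8.63 z -5.3 sd [0.55 0.6  0.69]
-2 [-2.6 -0.4]
-4 [-5.1 -0.8]
time: 26.75
position: [0.58, 0.0077, 0.1041]
tool_rot: [2.147, 2.289, 0.011]
ft_force: [7.1, 4.8, -5.2]
grip_width: 0.417
grip_force: 4.1
t 27.05 postphi -90.7 rad 74.5 Ft 7.71 Fr -4.37 |F| 8.87 z -4.9 sd [0.49 0.48 0.66]
-2 [-2.6 -0.3]
-4 [-5.2 -0.4]
```

```bash
python3 -m inch '[[-1.3,0,0,0,0,-1],[-2.6,0.1,0,0,0,-2],[-3.9,0.3,0,0,0,-3],[-5.2,0.5,0,0,0,-4]]'; python3 f.py
python3 -m inch '[[-1.3,0.2,0,0,0,-1],[-2.6,0.4,0,0,0,-2],[-3.9,0.6,0,0,0,-3],[-5.2,0.9,0,0,0,-4]]'; python3 f.py
```

```text
time: 27.55
position: [0.5753, 0.0073, 0.1042]
tool_rot: [2.225, 2.211, 0.011]
ft_force: [8.8, 3.6, -6.6]
grip_width: 0.414
grip_force: 4.7
t 27.85 postphi -94.3 rad 74.4 Ft 8.62 Fr -3.75 |F| 9.4 z -6.0 sd [0.6  0.48 0.41]
-2 [-2.6 -0.1]
-4 [-5.2 -0.1]
time: 28.35
position: [0.5705, 0.0074, 0.1042]
tool_rot: [2.3, 2.131, 0.011]
ft_force: [10.9, 1.1, -8.4]
grip_width: 0.417
grip_force: 5.4
t 28.65 postphi -98.0 rad 74.2 Ft 9.45 Fr -3.1 |F| 9.95 z -7.4 sd [0.61 0.34 0.58]
-2 [-2.6  0.1]
-4 [-5.2  0.2]
```

```bash
python3 -m inch '[[-1.3,0.2,0,0,0,-1],[-2.6,0.5,0,0,0,-2],[-3.9,0.8,0,0,0,-3],[-5.2,1.1,0,0,0,-4]]'; python3 f.py
python3 -m inch '[[-1.3,0.3,0,0,0,-1],[-2.6,0.6,0,0,0,-2],[-3.9,1,0,0,0,-3],[-5.2,1.4,0,0,0,-4]]'; python3 f.py
```

```text
time: 29.15
position: [0.5657, 0.0077, 0.1043]
tool_rot: [2.373, 2.048, 0.012]
ft_force: [11.8, 0.3, -9.8]
grip_width: 0.421
grip_force: 6.0
t 29.45 postphi -101.7 rad 74.1 Ft 11.31 Fr -2.68 |F| 11.63 z -8.6 sd [0.2  0.21 0.56]
-2 [-2.6  0.2]
-4 [-5.1  0.6]
time: 29.95
position: [0.5609, 0.0083, 0.1043]
tool_rot: [2.443, 1.962, 0.012]
ft_force: [13.6, -1.2, -9.2]
grip_width: 0.417
grip_force: 6.6
t 30.25 postphi -105.5 rad 73.9 Ft 12.38 Fr -2.2 |F| 12.57 z -9.5 sd [0.4  0.27 0.28]
-2 [-2.5  0.4]
-4 [-5.1  0.9]
```

```bash
python3 -m inch '[[-1,0.3,0,0,0,-0.8],[-2,0.6,0,0,0,-1.6],[-3,0.9,0,0,0,-2.4],[-3.9,1.2,0,0,0,-3.1],[-3.9,1.2,0,0,0,-3.1]]'; python3 f.py; python3 f.py
```

```text
time: 30.88
position: [0.5571, 0.009, 0.1043]
tool_rot: [2.495, 1.896, 0.012]
ft_force: [13.8, -2.1, -9.1]
grip_width: 0.415
grip_force: 6.8
t 31.175 postphi -108.4 rad 73.8 Ft 13.86 Fr -2.65 |F| 14.11 z -10.2 sd [0.19 0.51 0.35]
-2 [-2.5  0.5]
-4 [-5.   1.1]
t 31.475 postphi -108.4 rad 73.8 Ft 13.45 Fr -2.46 |F| 13.68 z -10.1 sd [0.54 0.75 0.44]
-2 [-2.5  0.5]
-4 [-5.   1.1]
```

```bash
python3 -m inch '[[-0.5,0.1,0,0,0,-0.4],[-1,0.3,0,0,0,-0.8],[-1,0.3,0,0,0,-0.8]]'; python3 f.py
```

```text
time: 31.85
position: [0.5563, 0.0092, 0.1043]
tool_rot: [2.508, 1.878, 0.013]
ft_force: [13.5, -2.1, -9.8]
grip_width: 0.413
grip_force: 7.0
t 32.15 postphi -109.0 rad 73.8 Ft 13.89 Fr -3.03 |F| 14.22 z -10.6 sd [0.4  0.38 0.39]
-2 [-2.5  0.6]
-4 [-5.   1.2]
```

```bash
python3 -m inch '[[4,-1.2,0,0,0,0],[8,-2.5,0,0,0,0],[8,-2.5,0,0,0,0],[8,-2.5,0,0,0,0],[8,-2.5,0,0,0,0]]' 60; python3 f.py
python3 -m inch '[[0,0,40,0,0,0],[0,0,90,0,0,0],[0,0,130,0,0,0],[0,-50,150,0,0,0],[0,-80,150,0,0,0],[0,-80,150,0,0,0]]'; python3 chk.py | head -9; python3 sd.py | sed -n '1,13p;16,26p'; python3 tail.py t8
```

```text
time: 32.78
position: [0.5591, 0.0078, 0.1036]
tool_rot: [-2.514, -1.884, 0.0]
ft_force: [0.6, -0.2, -0.9]
grip_width: 0.686
grip_force: 0.0
t 33.075 postphi -106.6 rad 74.6 Ft -0.14 Fr 0.08 |F| 0.16 z -0.3 sd [0.39 0.34 0.41]
-2 [-2.6  0.5]
-4 [-5.1  1. ]
time: 33.83
position: [0.5618, -0.0571, 0.2586]
tool_rot: [-2.489, -1.896, -0.025]
ft_force: [-12.6, 30.1, 25.1]
grip_width: 0.659
grip_force: 16.6
 side -18 slope deg 1.31 at75 -16.63 n 24
 side 18 slope deg 2.81 at75 19.19 n 26
[[15 15 14 14 15 14 15 80 79 80 87 87]
 [16 15 14 15 15 14 15 80 79 80 87 87]
 [14 16 14 15 16 15 14 80 80 81 87 88]
 [15 15 14 15 15 16 15 79 79 79 86 88]
 [14 14 16 16 14 15 15 14 79 78 87 88]
 [29 29 28 29 15 14 24 24 77 77 86 88]
 [28 28 27 25 15 15 14 15 73 22 86 87]
z
[[15 14 15 15 15 14 15 15 15 15 15 14 14 14 15 14 15 14 15 14 15 34 38 39 39 39 38]
 [15 15 14 15 15 14 15 15 14 15 14 15 14 15 14 15 14 15 15 14 15 32 35 37 37 36 36]
 [14 15 15 14 15 14 15 15 14 14 15 15 15 14 14 14 14 15 15 14 15 29 33 35 34 34 34]
 [15 14 14 15 14 15 15 15 15 15 14 15 14 14 14 15 14 14 15 15 14 26 30 32 32 31 30]
 [
[... 1306 characters left out ...]
78 577 576 573 570 570 570 571]
 [598 597 597 596 595 594 576 576 575 574 574 574 590 590 589 578 577 576 575 574 574 574 574 572 571 571 581]
 [596 594 593 575 575 573 574 574 574 574 573 574 587 586 576 575 576 574 574 574 574 581 581 579 578 579 577]
 [593 591 583 574 574 574 574 573 574 574 574 573 583 582 582 581 581 580 580 579 579 577 577 576 576 576 575]
 [593 588 579 574 573 573 574 574 574 574 574 575 581 579 580 579 578 577 577 576 575 574 574 573 573 571 571]
422 [574.3763  213.14864] centre ang 92.08127757068527 rect ((575.2484741210938, 215.64910888671875), (36.4401741027832, 68.44358825683594), 2.011404037475586)
mark 15 [572.99016204 269.96215247  28.42616864] 91.786552850903
```

The head is unchanged, but the retreat touched the lamp shade. I back away from it now.

```bash
python3 -m inch '[[0,30,0,0,0,0],[0,60,0,0,0,0],[0,70,0,0,0,0],[0,70,0,0,0,0]]'; python3 - <<'E'
from h import *
a,_=ctrl.get_image("top");b,_=ctrl.get_image("side")
cv2.imwrite("pics/fin.png",np.hstack([cv2.resize(a[60:300,180:540,::-1],(400,267)),cv2.resize(b[20:320,130:530,::-1],(400,300))[:267]]))
E
```

```text
time: 35.38
position: [0.5592, -0.0024, 0.2534]
tool_rot: [2.513, 1.885, -0.001]
ft_force: [0.4, -0.2, 0.3]
grip_width: 0.691
grip_force: 0.0
```

View pics/fin.png

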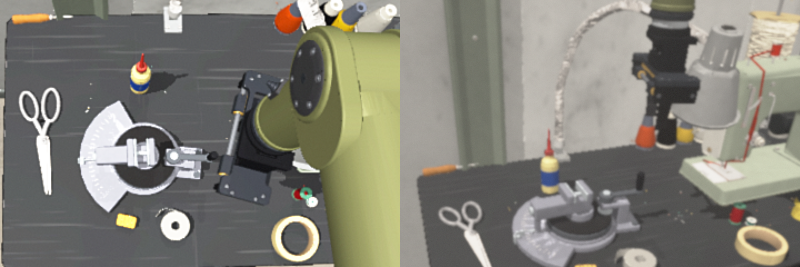

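The tool is clear of everything and nothing else has moved. A quick check that the handle stayed where it was left.

```bash
python3 - <<'E'
from h import *
p=ctrl.camera_params("side");K=np.array(p["mtx"]);T=np.array(p["T"])
d=np.median([ctrl.get_image("side")[1] for _ in range(5)],0)
v,u=np.mgrid[150:260,310:410];n=cv2.undistortPoints(np.stack([u.ravel(),v.ravel()],1).astype(float)[:,None],K,np.array(p["dist_coeffs"]))[:,0]
P=((np.c_[n,np.ones(len(n))]*d[150:260,310:410].ravel()[:,None])@T[:3,:3].T+T[:3,3])*1000
h=P[(P[:,2]>95)&(P[:,2]<126)&(P[:,1]<60)&(P[:,1]>-40)&(abs(P[:,0]-560)<70)];m=h.mean(0);print(len(h),m,np.degrees(np.arctan2(m[1]-81.5,m[0]-571)))
print(ctrl.get_state()["ft_force"])
E
```

```text
109 [563.35213322   7.52278204 112.12917601] -95.9023487451226
[-0.55574645 -0.19926417 -1.18093326]
```

```bash
python3 -c "
from bench import ctrl
print(ctrl.close_job())"
```

```text
the job is handed in; nothing more can be done
None
```

I handed the job in at about 36 s: the lever went to its open stop, the head was swung until its pointer was within about 0.3° of the mark, and the lever was shut to about 14 N of push and let go. While retreating, the gripper pressed on something, probably the lamp shade, with up to about 41 N at the wrist before I backed it off, which may break the 40 N limit.

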